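# Open the bag-token jar for a new shift

## Robot

A 6-joint arm with a two-finger parallel gripper is mounted at the origin on the work surface. World frame = base frame: x ahead of the robot, y to its left, z up, the work surface at z = 0. Lengths are in m, angles in rad, forces in N, time in s.
With the tool pointing down it reaches from about 0.325 to 0.9 m from the base axis. Payload 6.1 kg.
Tool frame: the origin (TCP) lies midway between the tips of the shut fingers; the grasp point (between the pads) lies 19 mm behind it; x points along the fingers, y is the direction in which the jaws open and shut, and the axes are right-handed (so a half turn about x gives the same grasp; the last joint's range is limited). The gripper opens to 85 mm and grips with 20 to 120 N. Pads are 22 mm wide; open, the fingers measure 114 mm over their backs; the gripper's body (76 mm by 85 mm) begins 54 mm behind the grasp point. The pads swing forward as they close: fully open they stand 13 mm farther back than shut.
Start: joints at [-1.356, 0.22, 1.526, -0, 1.395, -0.126], TCP at [0.209, -0.589, 0.231] pointing down, gripper open.
Joint ranges: [-2.98, 2.98], [-0.91, 2.08], [0.09, 2.57], [-1.24, 4.39], [0.2, 2.65], [-2.68, 2.68]. Speed limits (rad/s): [2.57, 2.57, 3.01, 3.14, 3.14, 3.14].

## Interface

Orientations are given as [roll, pitch, yaw] about the fixed x, y, z axes, in that order (R = Rz(yaw) Ry(pitch) Rx(roll)).
In Python, from plant import movep, move_l, set_joints, gripper_to, hold, inverse_kinematics, observe, get_image, get_calibration, Unreachable, job_done gives the robot as it stands. Calls block until the motion is done:
- movep(position, orientation): joint-space move of the TCP to a pose.
- move_l(position, feed=0.15, rotation=None, max_force=None): straight line of the TCP; rotation=None keeps the orientation; feed is the mean speed in m/s. With max_force (N) it stops when the force on the tool has changed by that much, and returns True; else False.
- set_joints(angles): joint-space move.
- gripper_to(opening, f_grip=None): finger opening in m; f_grip is the grip in N (None keeps the last); returns when the fingers have stopped.
- hold(seconds).
- inverse_kinematics(position, orientation): joint angles nearest the present ones, or None.
- observe(): the state.
- get_image(name): name is "scene" or "top"; returns (picture, depth): 480x640x3 uint8, red, green, blue; 480x640 float32, m along the optical axis (not along the pixel's ray), 0 where there is no reading.
- get_calibration(name): a dict with "intrinsics" (3x3 intrinsics, pixels), "world_from_camera" (4x4, takes a point from camera to world coordinates). Camera axes: x right, y down, z forward; pixel columns grow to the right and rows downward; lengths in m; the calibration is good to about 2 mm. A picture is of the moment at which its call begins. get_calibration takes no time and is no camera call.
A pose or a line that the arm cannot do raises Unreachable and nothing moves.
- job_done(): hands the job in, once; it reports no verdict.
The state is a dict: "time_s": time; "q": joint angles; "joint_velocities": joint speeds; "joint_torque": joint torques, N m; "eef_pos": TCP position; "tcp_rot": TCP orientation; "ft_force": force on the tool from outside, world axes, zero at the start; "torque": the same for the moment, N m; "opening": finger opening in m.
Only numpy, scipy, OpenCV 4.12 (cv2) and the standard library are available. Lean on these libraries where they do the work, as an engineer would, in place of code of your own. Each camera call takes 0.05 s, during which the arm holds its last target.

## Task

A new shift starts at the bag-storage desk. First turn the black bar knob of the tally dial anticlockwise until its pointer stands on the zero mark; then unscrew the tight white cap of the square token jar while its cradle braces it, stop turning when the threads let go, and lift the cap straight off. Finish while still holding the cap level over the open mouth, its lower edge two to three centimetres above the rim, leaving the jar in its cradle and everything else on the desk where it is.

Things in the scene. Friction and masses are not known exactly. Their poses are not given: they have to be found in the camera images.
- dial (a joint): Angle of the tally dial's knob about its upright axis, rad: 0 = pointer on the zero mark, positive = clockwise (seen from above) past it. It starts between 0.5 and 1.4: turn the knob anticlockwise by this angle. Slight friction (0.04 N m); it stays where it is left; end stops at -0.8 and 2.4.
- dial_grip (a point): On the knob's axis, at the height to grip, 51 mm above the desk. Knob: black upright bar 44 x 12 mm, its top 10 mm above this point, on a round foot (diameter 46, its top 19 mm below this point), at the centre of a grey housing (115 x 115 mm, 24 mm high, fixed). The point turns with the knob: x points along the bar to the pointer end, the bar's flat sides face +y and -y, z is up.
- dial_tip (a point): Tip of the knob's thin black pointer, 44.5 mm from the axis, just above the white dial face; it turns with the knob. A white line on top of the bar lies on the pointer's side.
- dial_zero (a point): The zero mark on the white dial face: the one broad, long black mark (16 x 5 mm); this point is its middle, 43 mm from the knob's axis. The other marks are thin and short, 15 degrees apart. Fixed.
- cap_center (a point): Centre (half-way up) of the token jar's white round cap: 62 mm diameter, 29 mm high, 45 g. Closed, its top is 135 mm above the desk, with 16 mm of neck (diameter 44 mm) between cap and jar shoulder. Inner lugs hold it: from closed, turned anticlockwise (from above), tight (0.35 N m) until 1.0 rad, free to lift straight off from 1.05 to 1.5, hard stop at 1.65. It does not rise as it turns. z up.
- jar_mouth (a point): Centre of the jar's open rim, on the jar's axis, 120 mm above the jar's underside (with the cap closed this is 9.5 mm above cap_center). Axes as the jar's; z is up.
- jar: The token jar: square clear glass, 72 x 72 mm and 80 mm high to the shoulder, with a round neck above, holding metal tokens; 0.55 kg or so. Origin at the centre of its underside, 10 mm above the desk; x and y square to its sides. It stands loose in the cradle (1.5 mm play on each side), which keeps it from turning but does not hold it down.
- thread (a joint): How far the jar's thread has been undone by turning the cap anticlockwise, rad (about 0.03 less than the cap's own turn): 0 = tight; the cap comes free at about 1.0, the hard stop is at about 1.6. It stays where the cap leaves it.
- cradle: Square wooden cradle fixed to the desk, 95 x 95 mm, 33 mm high, walls 10 mm, inner floor 10 mm above the desk. Origin at the centre of its underside, x and y square to its sides; the jar stands in its recess.
- mug: Bystander: tall dark travel mug with a handle, 80 mm diameter, 176 mm high. Origin under its centre.
- spraycan: Bystander: upright metal spray can, 58 mm diameter, 170 mm high. Origin under its centre.
- stapler: Bystander: stapler, 150 x 36 mm, about 55 mm high. Origin under its centre.
- pastejar: Bystander: small round jar with a metal lid, 62 mm diameter, 85 mm high, standing on the bare desk. Origin under its centre. Not the token jar.
- marker: Bystander: blue marker pen lying on the desk, 145 mm long, 10 mm thick. Origin under its centre.
- notepad: Bystander: paper pad lying on the desk, 105 x 150 x 14 mm. Origin under its centre.
- punch: Bystander: hole punch, 70 x 110 mm, about 60 mm high. Origin under its centre.
There are look-alikes about, which are no part of the job. Several things look just like the cradle: the one meant starts farthest to the robot's left.

How it is judged:
On the way, in this order (a step that is already met when the one before it is completed fails the run):
1. the dial's pointer is on the zero mark (within 0.12 rad), the cap still tight (value of joint dial between -0.12 and 0.12 rad and value of joint thread below 0.15 rad), for 0.3 s.
2. the cap is unscrewed until the threads let go, while it still sits on the jar and the jar sits in its cradle (value of joint thread above 0.93 rad and z of cap_center in the frame of jar_mouth below -0.003 m and z of jar in the frame of cradle below 0.014 m), for 0.1 s.
At the end, for the whole second after the job is handed in: The gripper holds the cap still, level within 0.2 rad, lower edge 5 to 55 mm above the rim, within 20 mm of the jar's axis; the jar stands untouched and upright down in its cradle; dial at zero within 0.12 rad; thread undone by 0.93 to 1.55 rad, not wound against its stop (z of cap_center in the frame of jar_mouth between 0.0195 and 0.0695 m and horizontal distance between cap_center and jar_mouth below 0.02 m and angle between cap_center's own z axis and vertical below 0.2 rad and contact force between the fingers and cap above 1 N and contact force between each of cap, the arm and jar below 0.05 N and linear speed of cap below 0.03 m/s and z of jar in the frame of cradle below 0.013 m and angle between jar's own z axis and vertical below 0.06 rad and value of joint thread between 0.93 and 1.55 rad and value of joint dial between -0.12 and 0.12 rad); the arm keeps its last pose, push and grip.
It fails at once if the jar was lifted out of its cradle or tipped (z of jar in the frame of cradle above 0.022 m or angle between jar's own z axis and vertical above 0.2 rad).
It fails at once if a bystander was pushed about (distance of any of mug, spraycan, stapler, pastejar, marker, notepad, punch from where it was at the start of the episode above 0.03 m).
It also fails if it takes over 48 s, if anything falls off the work surface, if the arm or the gripper's body presses on something with over 40 N, if the wrist force passes 120 N, or if a joint passes its speed limit or range.

## Working session

There is one attempt and no reset: what is moved stays moved. The work goes in short steps, each a Python script; the robot and the scene stay as the last script left them, time stands still between calls to the robot, and variables do not carry over. Pictures are saved under pics/ and viewed, and the job is handed in when it is done.

```bash
mkdir -p pics; ls
python3 - <<'E'
from plant import *
import cv2,numpy as np
for n in("scene","top"):
    im,d=get_image(n); cv2.imwrite(f"pics/{n}0.png",im[:,:,::-1]); np.save(f"{n}0.npy",d)
    c=get_calibration(n); print(n,c)
print(observe())
E
```

```text
pics
scene {'intrinsics': array([[490.04106902,   0.        , 318.67035956],
       [  0.        , 490.04106902, 242.17168397],
       [  0.        ,   0.        ,   1.        ]]), 'world_from_camera': array([[ 6.23763315e-01,  4.18414954e-01, -6.60188044e-01,
         1.15582223e+00],
       [ 7.81613033e-01, -3.33235810e-01,  5.27290207e-01,
        -5.76398277e-01],
       [ 6.27810583e-04, -8.44915866e-01, -5.34898855e-01,
         6.83592321e-01],
       [ 0.00000000e+00,  0.00000000e+00,  0.00000000e+00,
         1.00000000e+00]])}
top {'intrinsics': array([[582.50618287,   0.        , 324.29672123],
       [  0.        , 582.50618287, 248.67151702],
       [  0.        ,   0.        ,   1.        ]]), 'world_from_camera': array([[-7.30295542e-04, -9.95386489e-01,  9.59437529e-02,
         3.43752466e-01],
       [-9.99925997e-01,  1.89197345e-03,  1.20174923e-02,
        -1.94810849e-02],
       [-1.21435725e-02, -9.59278765e-02, -9.95314210e-01,
         1.50947464e+00],
       [ 0.00000000e+00,  0.00000000e+00,  0.00000000e+00,
         1.00000000e+00]])}
{'time_s': 0.1, 'q': array([-1.35609851e+00,  2.21141981e-01,  1.52749447e+00, -1.47792465e-05,
        1.39469559e+00, -1.26114726e-01]), 'joint_velocities': array([ 0.00083944, -0.00136368, -0.00174268,  0.00138203,  0.00190772,
       -0.00165215]), 'joint_torque': array([ 1.70085033e-03, -4.98241675e+01, -3.90546548e+01, -2.53233311e-04,
        5.57679188e-03, -2.93080018e-05]), 'eef_pos': array([ 0.20877503, -0.5885252 ,  0.23031309]), 'tcp_rot': array([-1.68854844,  1.56905688,  1.79385936]), 'ft_force': array([ 0.260298  ,  1.50256804, -0.62247892]), 'torque': array([-0.00525143, -0.04142299,  0.00801659]), 'opening': 0.08560269636853753}
```

View pics/scene0.png

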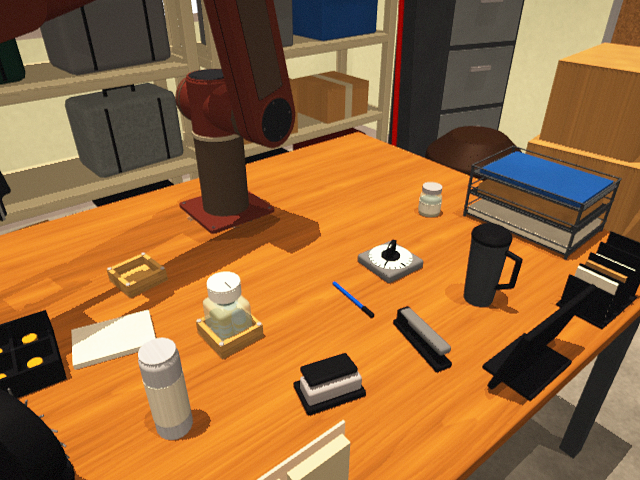

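View pics/top0.png

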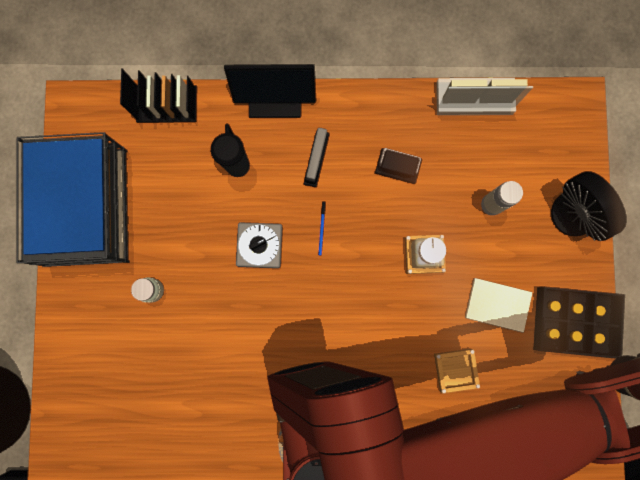

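Run:
```python
import cv2,numpy as np
t=cv2.imread("pics/top0.png"); s=cv2.imread("pics/scene0.png")
a=cv2.resize(t[215:275,230:290],(600,600),interpolation=cv2.INTER_CUBIC);cv2.imwrite("pics/c_dial.png",a)
b=cv2.resize(t[225:280,395:455],(600,550),interpolation=cv2.INTER_CUBIC);cv2.imwrite("pics/c_jar.png",b)
c=cv2.resize(s[230:285,350:430],(800,550),interpolation=cv2.INTER_CUBIC);cv2.imwrite("pics/c_dials.png",c)
```

```text
(no output)
```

View pics/c_dial.png

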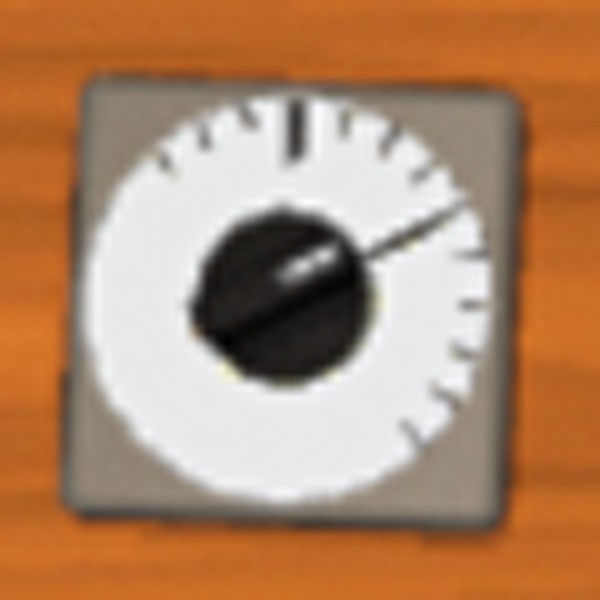

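View pics/c_jar.png

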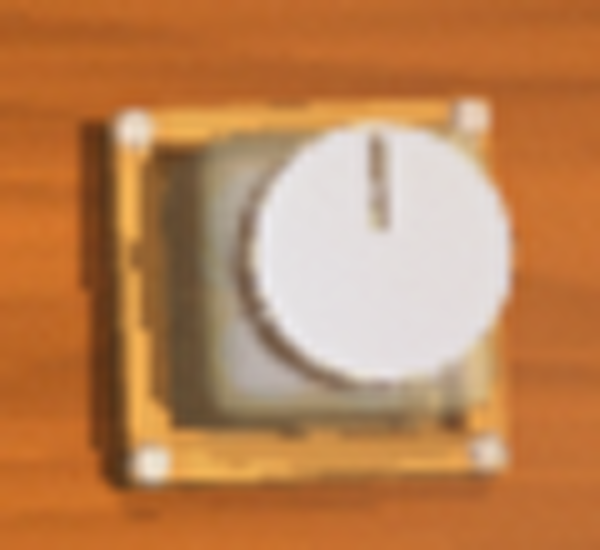

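View pics/c_dials.png

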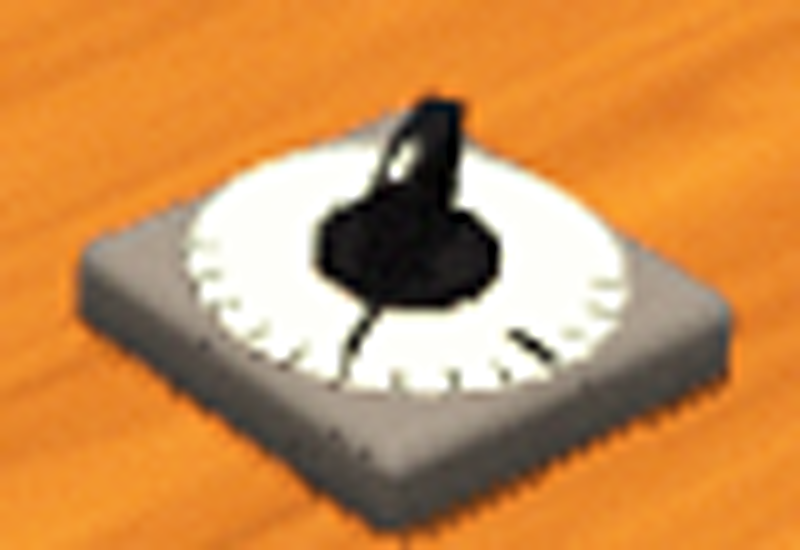

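```bash
cat > h.py <<'E'
from plant import *
import numpy as np, cv2
def ray(n,u,v,z):
    c=get_calibration(n);K=c["intrinsics"];T=c["world_from_camera"]
    d=T[:3,:3]@np.linalg.solve(K,[u,v,1]);o=T[:3,3]
    return o+d*(z-o[2])/d[2]
E
python3 - <<'E'
from h import *
f=lambda u,v,x0,y0:((u+.5)/10-.5+x0,(v+.5)/10-.5+y0)
D=lambda u,v,z=.025:ray("top",*f(u,v,230,215),z)
c=D(287.5,296);print("face c",c)
# corners of housing z .024
k=[D(95,78,.024),D(520,92,.024),D(502,525,.024),D(68,515,.024)];print("corners",k,np.mean(k,0))
z=D(296,130);t=D(462,203);ti=D(365,257)
for p in(z,t,ti):print(p,np.arctan2(*(p-c)[1::-1]),np.linalg.norm(p-c))
J=lambda u,v,z:ray("top",*f(u,v,395,225),z)
print("cap",J(383,252,.135),J(378,135,.135),J(381,225,.135))
k=[J(133,128,.033),J(470,115,.033),J(488,452,.033),J(152,463,.033)];print(k,np.mean(k,0))
S=lambda u,v,z:ray("scene",(u+.5)/10-.5+350,(v+.5)/10-.5+230,z)
print("scene face c",S((188+630)/2,(145+392)/2,.025), "zero",S(533,346,.025),"tip",S(345,378,.025))
d=np.load("top0.npy");print(d[250,432],d[244,259])
# cap top in scene via depth
ds=np.load("scene0.npy");im=cv2.imread("pics/scene0.png")
c=get_calibration("scene");K=c["intrinsics"];T=c["world_from_camera"]
v,u=np.mgrid[265:345,190:270];dd=ds[265:345,190:270]
P=np.stack([(u-K[0,2])/K[0,0]*dd,(v-K[1,2])/K[1,1]*dd,dd],-1)@T[:3,:3].T+T[:3,3]
m=(P[...,2]>.130)&(P[...,2]<.14);q=P[m];print(len(q),(q.min(0)+q.max(0))/2,q.min(0),q.max(0))
c=get_calibration("top");K=c["intrinsics"];T=c["world_from_camera"]
v,u=np.mgrid[225:280,395:455];dd=d[225:280,395:455]
P=np.stack([(u-K[0,2])/K[0,0]*dd,(v-K[1,2])/K[1,1]*dd,dd],-1)@T[:3,:3].T+T[:3,3]
m=(P[...,2]>.130)&(P[...,2]<.14);q=P[m];print(len(q),(q.min(0)+q.max(0))/2,q.min(0),q.max(0))
E
```

```text
face c [0.49882643 0.16778677 0.025     ]
corners [array([0.55553395, 0.21818515, 0.024     ]), array([0.55162678, 0.10849149, 0.024     ]), array([0.43995485, 0.11239269, 0.024     ]), array([0.44268693, 0.22360369, 0.024     ])] [0.49745063 0.16566825 0.024     ]
[0.54176361 0.16603264 0.025     ] -0.0408306172428356 0.04297299434095973
[0.52275689 0.12313781 0.025     ] -1.0787890786895353 0.05065763701448887
[0.50885262 0.14796469 0.025     ] -1.1025120290158639 0.02221349392555811
cap [ 0.47319525 -0.25961975  0.135     ] [ 0.50104315 -0.25895469  0.135     ] [ 0.47961247 -0.25926675  0.135     ]
[array([ 0.51464221, -0.21449584,  0.033     ]), array([ 0.51778985, -0.30018986,  0.033     ]), array([ 0.43189789, -0.30301838,  0.033     ]), array([ 0.42923256, -0.2180645 ,  0.033     ])] [ 0.47339063 -0.25894215  0.033     ]
scene face c [0.5003695  0.16786973 0.025     ] zero [0.5414061  0.16720862 0.025     ] tip [0.52315029 0.12345024 0.025     ]
1.3803278 1.4565163
582 [ 0.47536228 -0.26049884  0.13404712] [ 0.4435603  -0.29090068  0.13002524] [ 0.50716427 -0.230097    0.138069  ]
490 [ 0.47390567 -0.25874043  0.13502842] [ 0.44381795 -0.28863208  0.13008791] [ 0.50399338 -0.22884878  0.13996892]
```

Run:
```python
from h import *
for nm,p,ys in(("dial",[.4988,.167,.036],(-1.06,-.035,-1.06+np.pi,-.035+np.pi)),("cap",[.474,-.2595,.096],(-2,-1.3,-.65,0,.65,1.3,2,2.6))):
    for y in ys: print(nm,y,np.round(inverse_kinematics(p,[0,np.pi/2,y]),3) if inverse_kinematics(p,[0,np.pi/2,y]) is not None else None)
```

```text
dial -1.06 [ 0.173  0.22   1.928 -0.     0.993 -0.338]
dial -0.035 [ 0.173  0.22   1.928 -0.     0.993 -1.363]
dial 2.081592653589793 None
dial 3.106592653589793 [0.173 0.22  1.928 0.    0.993 1.779]
cap -2 [-0.647  0.16   1.865 -0.     1.116 -0.218]
cap -1.3 [-0.647  0.16   1.865 -0.     1.116 -0.918]
cap -0.65 [-0.647  0.16   1.865 -0.     1.116 -1.568]
cap 0 [-0.647  0.16   1.865  0.     1.116 -2.218]
cap 0.65 None
cap 1.3 None
cap 2 [-0.647  0.16   1.865  0.     1.116  2.066]
cap 2.6 [-0.647  0.16   1.865  0.     1.116  1.466]
```

Run:
```python
from h import *
C=[.4988,.167]
gripper_to(.045,30)
movep([*C,.15],[0,np.pi/2,-1.06])
print(move_l([*C,.037],feed=.08,max_force=8), observe()["eef_pos"],observe()["time_s"])
gripper_to(.0,25)
o=observe();print(o["opening"],o["ft_force"],o["torque"],o["eef_pos"])
q=o["q"].copy()
for i in range(4):
    q[5]-=1.03/4; set_joints(q)
o=observe();print(o["opening"],o["ft_force"],o["torque"],o["eef_pos"],o["q"][5])
gripper_to(.045)
move_l([*C,.15],feed=.15)
q=observe()["q"].copy(); q[0]-=.5; set_joints(q)
im,d=get_image("top");cv2.imwrite("pics/t1.png",im[:,:,::-1]);cv2.imwrite("pics/t1c.png",cv2.resize(im[215:275,230:290,::-1],(600,600),interpolation=cv2.INTER_CUBIC))
im,d=get_image("scene");cv2.imwrite("pics/s1c.png",cv2.resize(im[230:285,350:430,::-1],(800,550),interpolation=cv2.INTER_CUBIC))
print(observe()["time_s"])
```

```text
False [0.4993358  0.16712593 0.0376337 ] 5.0
0.011798426342564283 [-0.90486506 -1.12505409  4.78664296] [-0.22493555  0.2668872  -0.01997549] [0.49888687 0.16691815 0.03739728]
0.011272833156858578 [ 2.89712044  4.82146878 -1.84154748] [ 0.80189283 -0.47820922  0.03653124] [0.49919067 0.16734669 0.0374713 ] -1.3607546933033356
9.2583
```

View pics/t1c.png

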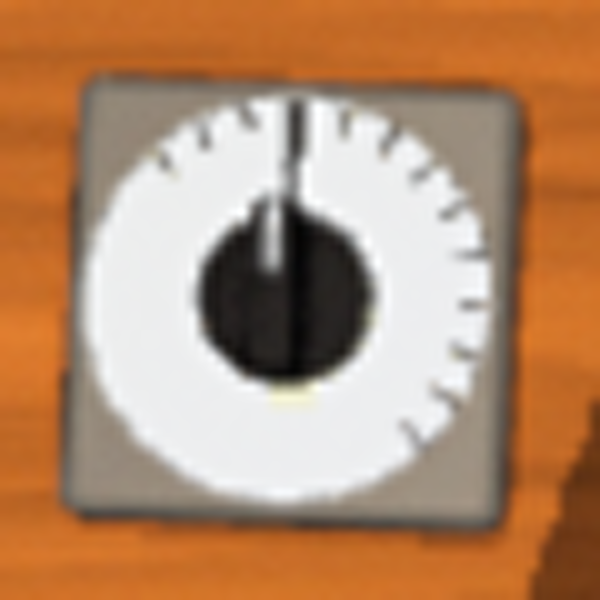

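View pics/s1c.png

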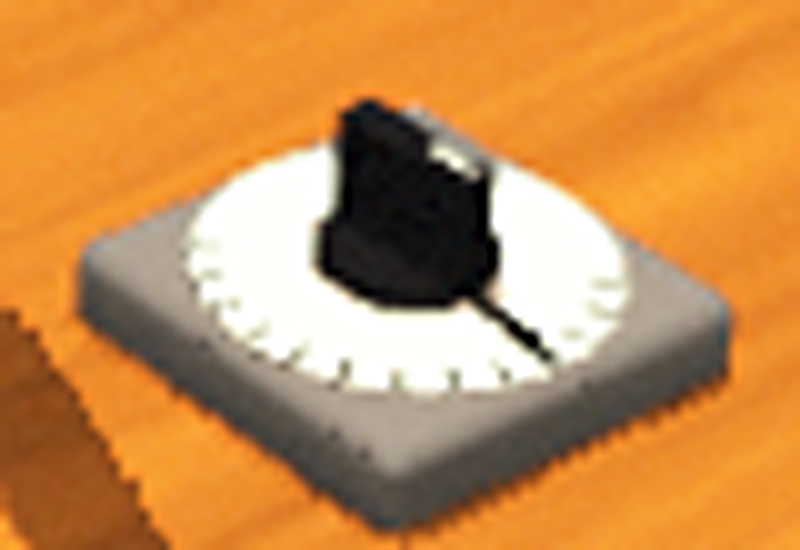

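Pointer (289,195 → 296,110 in the crop) lies on the broad zero mark (296,130) in both views. On to the cap.

Run:
```python
from h import *
C=[.474,-.2595]
gripper_to(.085)
movep([*C,.2],[0,np.pi/2,-1.7])
print(move_l([*C,.096],feed=.08,max_force=8))
o=observe();print(o["time_s"],o["eef_pos"],o["ft_force"],o["torque"])
gripper_to(.04,70)
o=observe();print(o["time_s"],o["opening"],o["eef_pos"],o["ft_force"],o["torque"])
im,d=get_image("scene");cv2.imwrite("pics/s2c.png",cv2.resize(im[220:360,150:320,::-1],(680,560),interpolation=cv2.INTER_CUBIC))
```

```text
False
12.0083 [ 0.47442713 -0.25981831  0.09666786] [-0.58607345  0.19028392 -0.4433325 ] [-0.01562628 -0.03013146 -0.01965865]
12.3583 0.06063491432729793 [ 0.47379332 -0.25971015  0.09668922] [-3.32174374  1.33058646  5.56484497] [0.1475883  0.60696307 0.04975835]
```

View pics/s2c.png

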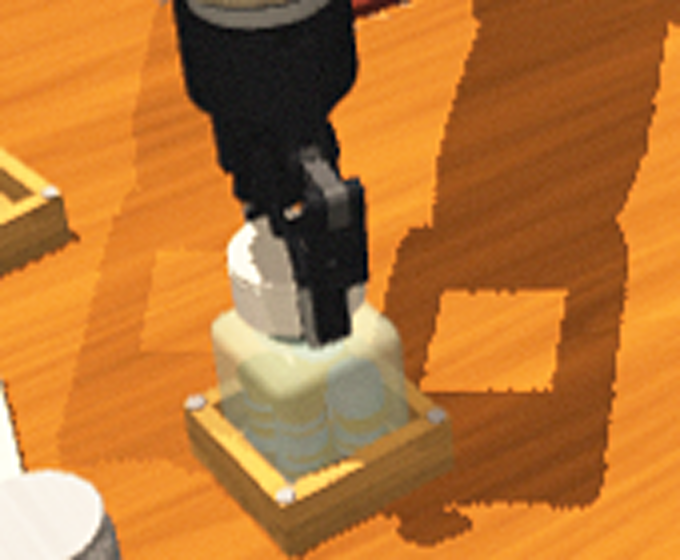

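The cap is gripped, jar seated in the cradle, fingertips clear of the shoulder. Turning in steps while watching the moment.

Run:
```python
from h import *
q=observe()["q"].copy();q0=q.copy()
for i in range(13):
    if i==0: q[5]-=.1
    else: q[5]-=.1
    set_joints(q)
    o=observe();print(i,round(q0[5]-o["q"][5],3),np.round(o["ft_force"],1),np.round(o["torque"],2),np.round(o["eef_pos"],4),round(o["opening"],4))
    if max(abs(o["ft_force"]))>50: print("stop");break
print(o["time_s"])
im,d=get_image("top");cv2.imwrite("pics/t3c.png",cv2.resize(im[205:285,385:465,::-1],(560,560),interpolation=cv2.INTER_CUBIC))
im,d=get_image("scene");cv2.imwrite("pics/s3c.png",cv2.resize(im[220:360,150:320,::-1],(680,560),interpolation=cv2.INTER_CUBIC))
```

```text
0 0.097 [-3.5  2.3  3.1] [ 0.21  0.6  -0.09] [ 0.4735 -0.2595  0.0967] 0.0603
1 0.196 [-4.6  3.2  3.8] [ 0.33  0.69 -0.04] [ 0.4735 -0.2595  0.0967] 0.0609
2 0.296 [-4.3  2.4  4.6] [ 0.36  0.76 -0.12] [ 0.4736 -0.2596  0.0967] 0.0607
3 0.396 [-4.9  2.5  4.3] [ 0.31  0.78 -0.1 ] [ 0.4736 -0.2596  0.0967] 0.0608
4 0.497 [-4.2  2.9  4.7] [ 0.37  0.78 -0.09] [ 0.4736 -0.2596  0.0967] 0.0606
5 0.597 [-5.   1.6  4.1] [ 0.3   0.77 -0.14] [ 0.4736 -0.2596  0.0967] 0.0606
6 0.697 [-4.4  2.3  4.8] [ 0.27  0.76 -0.14] [ 0.4736 -0.2597  0.0967] 0.0606
7 0.797 [-4.3  2.2  4.1] [ 0.25  0.79 -0.14] [ 0.4736 -0.2597  0.0967] 0.0605
8 0.897 [-4.3  1.5  5.3] [ 0.26  0.75 -0.15] [ 0.4737 -0.2597  0.0967] 0.0609
9 0.998 [-4.4  2.5  4. ] [ 0.29  0.75 -0.13] [ 0.4737 -0.2597  0.0967] 0.0608
10 1.098 [-4.9  3.   4.8] [ 0.27  0.73 -0.17] [ 0.4737 -0.2597  0.0967] 0.0604
11 1.198 [-4.7  2.5  4.8] [ 0.26  0.77 -0.09] [ 0.4738 -0.2597  0.0967] 0.0608
12 1.299 [-4.7  1.1  5.4] [ 0.24  0.65 -0.15] [ 0.4738 -0.2597  0.0967] 0.061
15.6583
```

View pics/s3c.png

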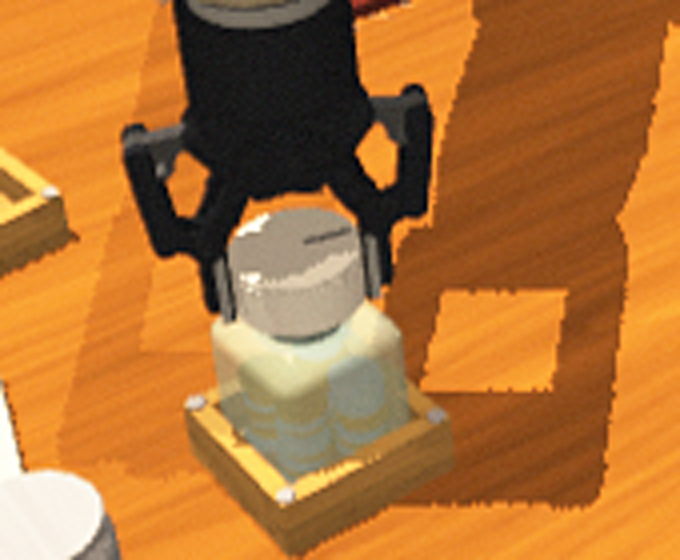

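View pics/t3c.png

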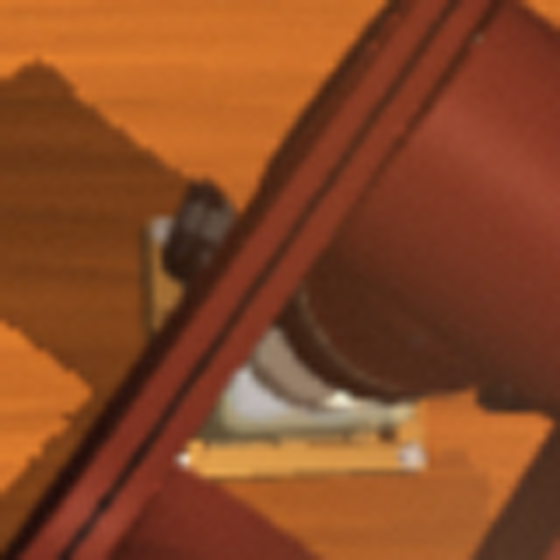

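Run:
```python
from h import *
s=cv2.imread("pics/scene0.png");cv2.imwrite("pics/s0c.png",cv2.resize(s[220:360,150:320],(680,560),interpolation=cv2.INTER_CUBIC))
S=lambda u,v:ray("scene",(u+.5)/4-.5+150,(v+.5)/4-.5+220,.135)
a,b=S(305,243),S(352,231);print(a,b,np.arctan2(*(b-a)[1::-1]))
```

```text
[ 0.47503253 -0.25384268  0.135     ] [ 0.48051862 -0.23189586  0.135     ] 1.3258441304354451
```

View pics/s0c.png

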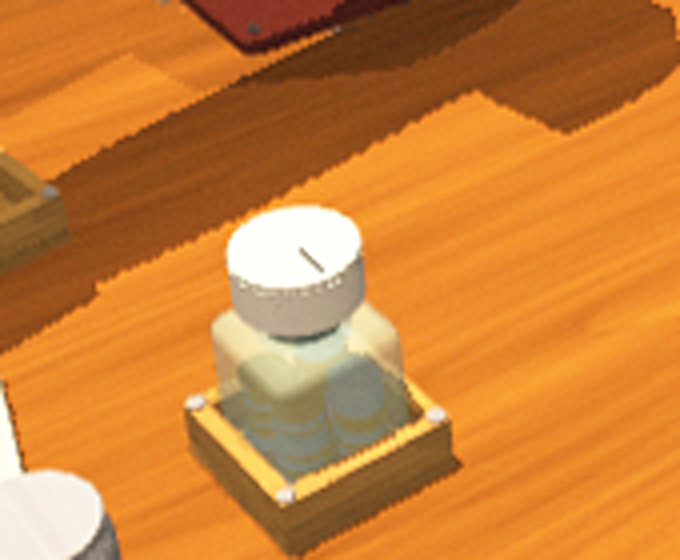

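Mark turned from ≈0.02 to ≈1.33 rad: no slip, inside the free window. Lifting in stages.

Run:
```python
from h import *
p=observe()["eef_pos"].copy()
print(np.round(observe()["ft_force"],1))
x,y=.4738,-.2597
for dz in(.003,.006,.010,.015):
    r=move_l([x,y,.096+dz],feed=.03,max_force=10); o=observe();print(dz,r,np.round(o["ft_force"],1),np.round(o["torque"],2),np.round(o["eef_pos"],4),round(o["opening"],4))
    if r: break
print(o["time_s"])
im,d=get_image("scene");cv2.imwrite("pics/s4c.png",cv2.resize(im[220:360,150:320,::-1],(680,560),interpolation=cv2.INTER_CUBIC))
```

```text
[-4.3  1.2  4.8]
0.003 False [-2.9  1.9 -0.5] [ 0.2   0.36 -0.04] [ 0.4738 -0.2596  0.0987] 0.0612
0.006 False [-0.7  0.4 -0.4] [-0.02  0.04  0.02] [ 0.4745 -0.2601  0.1025] 0.0603
0.01 False [ 1.4  0.7 -1. ] [-0.01  0.04 -0.03] [ 0.4743 -0.26    0.1066] 0.0608
0.015 False [-0.5 -0.4 -0.2] [-0.02 -0.    0.04] [ 0.4741 -0.2599  0.1114] 0.0612
16.8583
```

View pics/s4c.png

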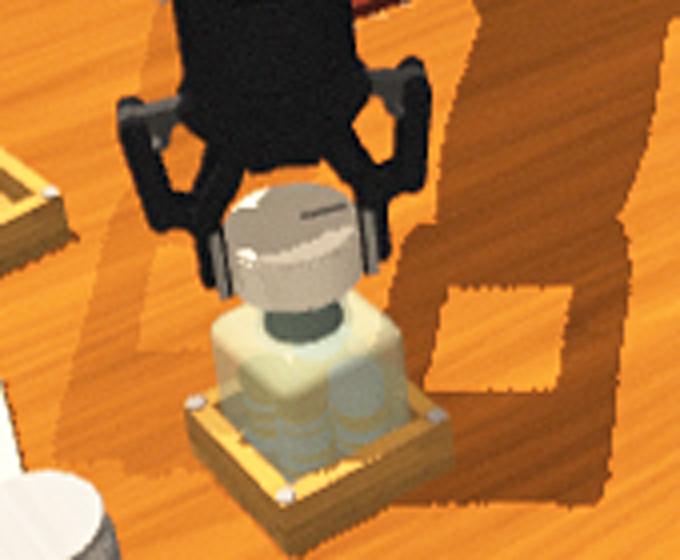

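The cap has come up about 15 mm, the neck shows beneath it, and the jar is unmoved. Now the rest of the lift.

Run:
```python
from h import *
print(move_l([.4738,-.2597,.096+.049],feed=.05,max_force=10)); hold(.5)
o=observe();print(np.round(o["ft_force"],1),np.round(o["eef_pos"],4),o["tcp_rot"],round(o["opening"],4),o["time_s"])
im,d=get_image("scene");cv2.imwrite("pics/s5c.png",cv2.resize(im[200:360,150:320,::-1],(595,560),interpolation=cv2.INTER_CUBIC))
im2,d2=get_image("top");cv2.imwrite("pics/t5.png",im2[:,:,::-1])
cv2.imwrite("pics/s5.png",im[:,:,::-1])
```

```text
False
[-0.8 -1.  -0.9] [ 0.4738 -0.2597  0.1449] [-2.32935197  1.57015576 -2.72930161] 0.0605 18.2417
```

View pics/s5c.png

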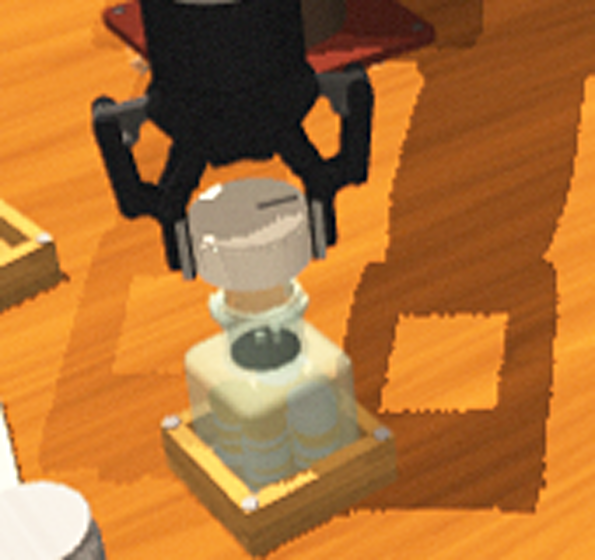

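View pics/s5.png

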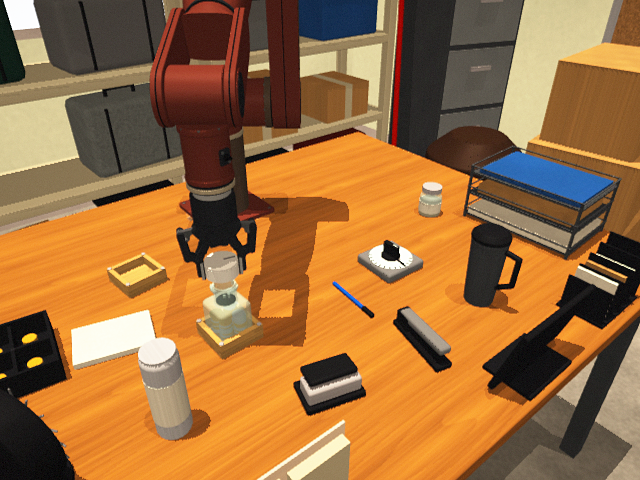

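The cap is level over the open rim, which sits around (258,300) in the crop. The jar is seated in its cradle, the dial is still on zero and the bystanders haven't moved.

```bash
python3 -c "
from plant import *
print(job_done()); o=observe(); print(o['time_s'],o['opening'])"
```

```text
the job is handed in; nothing more can be done
None
the job is handed in; nothing more can be done
```

The job is handed in at about 18 s of robot time, well under the 48 s limit; no verdict was reported.

- **Dial:** I turned the knob about 1.03 rad anticlockwise. Both cameras then showed the pointer on the broad zero mark, and the last scene view still did.
- **Cap:** I turned it 1.30 rad anticlockwise with no slip; the mark on its top moved about 1.31 rad in the images. I put the thread at about 1.25 rad, inside the 1.05–1.5 window. The wrist moment showed no clear drop when the threads let go, so I stopped on angle and confirmed it by the cap lifting with almost no force.
- **Final state:** I lifted the cap 49 mm straight up, which should leave its lower edge about 25 mm above the rim. In the last images it is level over the open mouth and still gripped (fingers at 60.5 mm). The jar is down in its cradle and the bystanders are where they started.

I judged the final height and centring from the arm's position and by eye in the scene view. The last top view was saved but not looked at. No other check failed or disagreed.

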